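Fit the double lid to the crock and take off the outer cap

ROBOT

A 6-joint arm with a two-finger parallel gripper is mounted at the origin on a cart in front of the work surface, level with it; the furniture and walls round the work are solid. World frame = base frame: x ahead of the robot, y to its left, z up, the work surface at z = 0. Lengths are in m, angles in rad, forces in N, time in s.
With the tool pointing down it reaches from about 0.35 to 0.725 m from the base axis. Payload 4.3 kg.
Tool frame: the origin (TCP) lies midway between the tips of the shut fingers; the grasp point (between the pads) lies bot.tcp_to_grasp behind it (bot.tcp_to_grasp is the distance from the TCP to the grasp point, in m); z points along the fingers, y is the line along which they close (so a half turn about z gives the same grasp; the last joint's range is limited). The gripper opens to 85 mm and grips with 20 to 120 N. Pads are 22 mm wide; open, the fingers measure 114 mm over their backs; the gripper's body (76 mm by 85 mm) begins 54 mm behind the grasp point. The pads swing forward as they close: fully open they stand 13 mm farther back than shut.
Start: joints at [1.179, 0.377, 0.081, 1.274, 0, 1.46], TCP at [0.16, 0.552, 0.231] pointing down, gripper open.
Joint ranges: [-2.72, 2.72], [-0.84, 1.66], [-1.02, 1.22], [-1.77, 2.12], [-1.37, 1.28], [-3.14, 3.14]. Speed limits (rad/s): [2.57, 2.57, 3.14, 3.14, 3.14, 3.14].

INTERFACE

Orientations are given as a unit quaternion [x, y, z, w].
In Python, from rig import bot gives the robot as it stands. The module is installed in compiled form; this text tells all that it offers.
- The arm moves only by the shell command python3 -m handwheel 'ROWS' [OPENING] [FORCE]. ROWS is JSON, a list of rows, each an object of numbers: "tx", "ty", "tz": the shift along the tool's x, y, z in m; "rx", "ry", "rz": the turn, a rotation vector about the tool's x, y, z in degrees. A call has 1 to 5 rows; each row is the pose to reach, as a shift and turn from the pose commanded when the call began, along the tool's axes at that moment; what a row does not reach only later rows make up. A row lasts 1/8 s, in which the tool goes at most 62.5 mm and 10.7 degrees, less where a joint would pass 70% of its speed; a pose out of reach is approached as far as the arm can. A call with a gripper value outside its range is refused whole. OPENING is the opening, from 0 (shut) to 1 (fully open), set as the call begins (- or left out, the last holds). The fingers move at their own pace and stop on an object; FORCE is the grip in N (left out, the last holds). Time passes only in rows, so rows that repeat a pose let the fingers close. It gives the time, the measured TCP pose, the force, the opening and the grip force at its end, in the units of the state.
- bot.get_obs(): the state, without advancing time (a new reading comes with each control period).
- bot.capture(name): name is "scene" or "top" or "wrist"; returns a dict with "color" (384x512x3 uint8, blue, green, red), "fov_y" (degrees; the focal length in pixels is half the picture's height over the tangent of half this angle, whatever the lens; pixels are square), "cx", "cy" (the principal point, pixels), "extrinsics" (4x4, takes a point from world to camera coordinates). Camera axes: x right, y down, z forward; pixel columns grow to the right and rows downward; lengths in m; the calibration is good to about 2 mm. A picture is of the moment at which its call begins. There is no depth.
- bot.finish_job(): hands the job in; it is judged then, once.
The state is a dict: "t": time; "joints": joint angles; "joint_vel": joint speeds; "tau": joint torques, N m; "ee_pos": TCP position; "ee_rot": TCP orientation; "ft_force": force on the tool from outside, world axes, zero at the start; "wrist_torque": the same for the moment, N m; "width": opening from 0.0 (shut) to 1.0 (fully open); "grip_force": force on a finger pad.
Only numpy, scipy, OpenCV 4.12 (cv2) and the standard library are available. Lean on these libraries where they do the work, as an engineer would, in place of code of your own. Each camera call takes 0.05 s, during which the arm holds its last target. There are 200 camera calls.

TASK

The lid set of the stoneware crock, an inner lid with a tall knob and a skirted outer cap resting over it, is clipped into its wooden lid stand: take it by the knob, pull it up out of the sprung catches with the cap still on it, and lower it gently into the neck of the crock until the inner lid is fully home. Then let go of the knob, grip the outer cap alone and lift it straight up off the knob, so that the inner lid stays seated in the upright crock. Finish while still holding the cap, level and straight above the crock with its lower edge a few centimetres (at least 3) clear above the knob; do not put it down, and do not disturb the goods standing around.

Things in the scene. Friction and masses are not known exactly. Their poses are not given: they have to be found in the camera images.
- crock: White stoneware crock, loose, 0.9 kg, 100 mm high: round body 88 mm wide up to 46 mm, straight neck 55 mm outside, 49 mm inside, from 61 mm to the rim at 100 mm, open 39 mm deep. Origin: centre of underside, z up. With the inner lid home, the inner lid's origin is 76 mm above the crock's origin, the top face of the cap on it at 106 mm, the knob's top at 136 mm.
- lid_stand: Fixed wooden stand: foot 84 x 84 x 20 mm, round collar 55 mm outside, 49 mm inside, rim at 55 mm. Three sprung balls in the collar catch behind the bead of the inner lid's plug; a straight upward pull of 5 to 15 N plus the lids' 3 N frees it within 10 mm; the plug is out after 24 mm. Origin: centre of underside, z up. The inner lid's origin starts 31 mm above it.
- inner_lid: Steel inner lid, loose, 0.16 kg, 60 mm high, round. Origin: centre of the plug's underside, z up. Plug 0 to 24 mm, 36 mm wide at the bottom, bead 45 mm wide at 9 mm. Flange 57 mm wide, 24 to 27 mm; its underside rests on the rim. Knob: upright cylinder 18 mm wide, 27 to 60 mm; with the cap on, its upper 30 mm stand free. Lifting the knob carries the cap along.
- outer_lid: Steel outer cap, loose, 0.11 kg, round: skirt 66 mm outside, 61 mm inside, 24 mm high, flat top with a 26 mm hole through which the knob stands. It only rests on the inner lid's flange. Origin: on the axis at the skirt's lower edge, z up; nested, 6 mm above the inner lid's origin. Take it alone from above with a finger on either side of the skirt.
- farm_drum: Bystander: loose small round farm cheese, 69 mm in diameter, 46 mm high, between stand and crock; origin at the centre of its underside.
- honey_jar: Bystander: loose glass jar of honey, 65 mm in diameter, 100 mm high, behind the work; origin at the centre of its underside.
- fig_jar: Bystander: loose glass jar of red jam, 72 mm in diameter, 102 mm high, behind the work on the left; origin at the centre of its underside.
- soft_disc: Bystander: loose flat round banded cheese, 106 mm in diameter, 32 mm high, behind the work, right of the middle; origin at the centre of its underside.
- price_card: Bystander: loose upright price card in a small foot, 37 x 50 x 110 mm, at the front edge of the counter; origin at the centre of its underside.
- mould_brick: Bystander: loose white brick-shaped cheese, 81 x 67 x 32 mm, on the left; origin at the centre of its underside.
There are look-alikes about, which are no part of the job. Leave any blue or red look-alike of the outer_lid alone.

How it is judged:
On the way, in this order (a step that is already met when the one before it is completed fails the run):
1. the lid set is pulled up out of the stand with the cap nested on the inner lid (z of inner_lid in the frame of lid_stand above 0.056 m and contact force between the fingers and inner_lid above 0.5 N and z of outer_lid in the frame of inner_lid below 0.01 m and horizontal distance between outer_lid and inner_lid below 0.008 m), for 0.1 s.
2. the inner lid is fully home in the neck of the crock, with the cap still nested on it and the knob let go (z of inner_lid in the frame of crock between 0.073 and 0.0795 m and horizontal distance between inner_lid and crock below 0.006 m and angle between the z axis of inner_lid and the z axis of crock, either way round below 0.08 rad and z of outer_lid in the frame of inner_lid below 0.01 m and horizontal distance between outer_lid and inner_lid below 0.008 m and contact force between the fingers and inner_lid below 0.05 N), for 0.2 s.
3. the cap is lifted off the knob while the inner lid stays seated (z of inner_lid in the frame of crock between 0.073 and 0.0795 m and horizontal distance between inner_lid and crock below 0.006 m and angle between the z axis of inner_lid and the z axis of crock, either way round below 0.08 rad and z of outer_lid in the frame of crock above 0.14 m and contact force between the fingers and outer_lid above 0.5 N), for 0.1 s.
At the end, for the whole second after the job is handed in: Inner lid home in the neck (origin 73 to 79.5 mm above the crock's, 6 mm, 0.08 rad); crock upright; cap held still in the fingers, level within 0.2 rad, within 35 mm of the crock's axis, its lower edge over 160 mm above the crock's underside, touching neither inner lid nor crock (z of inner_lid in the frame of crock between 0.073 and 0.0795 m and horizontal distance between inner_lid and crock below 0.006 m and angle between the z axis of inner_lid and the z axis of crock, either way round below 0.08 rad and angle between crock's own z axis and vertical below 0.05 rad and height (world z) of crock below 0.004 m and z of outer_lid in the frame of crock above 0.16 m and horizontal distance between outer_lid and crock below 0.035 m and angle between outer_lid's own z axis and vertical below 0.2 rad and contact force between the fingers and outer_lid above 0.5 N and contact force between each of outer_lid, the fingers and inner_lid below 0.05 N and contact force between outer_lid and crock below 0.05 N and linear speed of each of outer_lid, inner_lid below 0.03 m/s); the arm keeps its last pose, push and grip.
It fails at once if the cap comes off the inner lid while the inner lid is not seated in the crock (distance between outer_lid and inner_lid above 0.02 m and not (z of inner_lid in the frame of crock between 0.07 and 0.083 m and horizontal distance between inner_lid and crock below 0.008 m and angle between the z axis of inner_lid and the z axis of crock, either way round below 0.14 rad)).
It fails at once if the lid set is let fall (linear speed of inner_lid above 0.4 m/s and contact force between the fingers and inner_lid below 0.05 N).
It fails at once if the crock is tipped (angle between crock's own z axis and vertical above 0.25 rad).
It fails at once if a bystander is pushed aside or knocked over (distance of any of farm_drum, honey_jar, soft_disc, price_card, fig_jar, mould_brick from where it was at the start of the episode above 0.03 m or angle between any of farm_drum, honey_jar, soft_disc, price_card, fig_jar, mould_brick's own z axis and vertical above 0.4 rad).
It also fails if it takes over 54 s, if anything falls off the work surface, if the arm or the gripper's body presses on something with over 40 N, if the wrist force passes 120 N, or if a joint passes its speed limit or range.

## Working session

There is one attempt and no reset: what is moved stays moved. The work goes in short steps, Python scripts to look and compute and a shell command to move; the robot and the scene stay as the last step left them, time stands still between calls to the robot, and variables do not carry over. Pictures are saved under pics/ and viewed, at most 10 in all, crops included, and the job is handed in when it is done.

```bash
mkdir -p pics
cat > h.py <<'E'
import numpy as np, cv2, json
from rig import bot
def cap(n,f):
    c=bot.capture(n); cv2.imwrite(f'pics/{f}.png',c['color'])
    np.savez(f'pics/{f}.npz',fov=c['fov_y'],cx=c['cx'],cy=c['cy'],E=c['extrinsics']); return c
def ray(f,u,v,z):
    d=np.load(f'pics/{f}.npz');E=d['E'];fl=192/np.tan(np.radians(d['fov'])/2)
    r=E[:3,:3].T@np.array([(u-d['cx'])/fl,(v-d['cy'])/fl,1]);o=-E[:3,:3].T@E[:3,3]
    return o+r*(z-o[2])/r[2]
def proj(f,p):
    d=np.load(f'pics/{f}.npz');E=d['E'];fl=192/np.tan(np.radians(d['fov'])/2)
    q=E[:3,:3]@np.array(p)+E[:3,3]; return q[:2]/q[2]*fl+[d['cx'],d['cy']]
E
python3 - <<'E'
from h import *
for n in ['scene','top','wrist']:
    c=cap(n,n+'0'); print(n,c['fov_y'],c['cx'],c['cy'],np.round(c['extrinsics'],3).tolist())
a=[cv2.imread(f'pics/{n}0.png') for n in ['scene','top','wrist']]
print(bot.get_obs(),bot.tcp_to_grasp)
E
```

```text
scene 50.17129878573208 258.1007134819931 189.9248872294265 [[0.576, -0.817, -0.003, -0.331], [-0.361, -0.252, -0.898, 0.29], [0.733, 0.518, -0.44, 0.735], [0.0, 0.0, 0.0, 1.0]]
top 42.4577105665495 251.80016327590235 189.03392721670983 [[-0.005, -1.0, -0.001, 0.051], [-0.981, 0.006, -0.195, 0.606], [0.195, 0.0, -0.981, 1.594], [0.0, 0.0, 0.0, 1.0]]
wrist 65.41849626819287 258.27048362578984 192.0164043932075 [[0.278, 0.961, -0.001, -0.575], [0.927, -0.268, 0.263, -0.033], [0.252, -0.074, -0.965, 0.378], [0.0, 0.0, 0.0, 1.0]]
{'t': 0.15, 'joints': array([1.17869055e+00, 3.77940827e-01, 7.99263128e-02, 1.27438096e+00,
       4.06192149e-06, 1.46052275e+00]), 'joint_vel': array([-0.00123254, -0.00366515,  0.00327764,  0.00074244,  0.00011777,
        0.00029391]), 'tau': array([ 1.05945292e-03, -4.64035177e+01,  2.70170224e+01,  1.39010127e-02,
       -1.90684082e-04, -1.81876538e-05]), 'ee_pos': array([0.15970377, 0.55185841, 0.23054697]), 'ee_rot': array([ 1.40450151e-01,  9.90087428e-01, -7.73977895e-04, -2.00706881e-04]), 'ft_force': array([0.13040948, 0.16309797, 0.29203878]), 'wrist_torque': array([-0.00504557,  0.03261573,  0.01879479]), 'grip_force': 0.0, 'width': 1.001711098004684} 0.0187
```

View pics/top0.png

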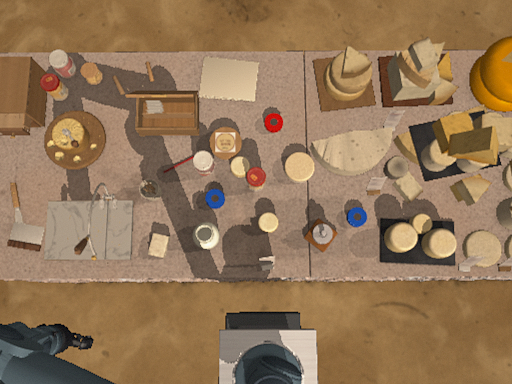

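View pics/scene0.png

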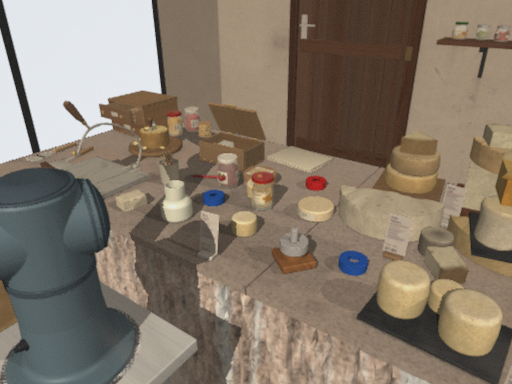

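The top view shows the crock at about (207,236), the stand with the lid set at (321,234), the farm drum at (268,222) between them and the price card at (266,263). The blue and red rings are the look-alikes. I'll enlarge both targets.

Run:
```python
from h import *
t=cv2.imread('pics/top0.png');s=cv2.imread('pics/scene0.png')
c=[t[210:260,180:230],t[210:260,298:348],s[175:225,150:200],s[222:272,270:320]]
c=[cv2.resize(x,(400,300) if 0 else (300,300),interpolation=cv2.INTER_CUBIC) for x in c]
cv2.imwrite('pics/crop0.png',np.vstack([np.hstack(c[:2]),np.hstack(c[2:])]))
```

```text
(no output)
```

View pics/crop0.png

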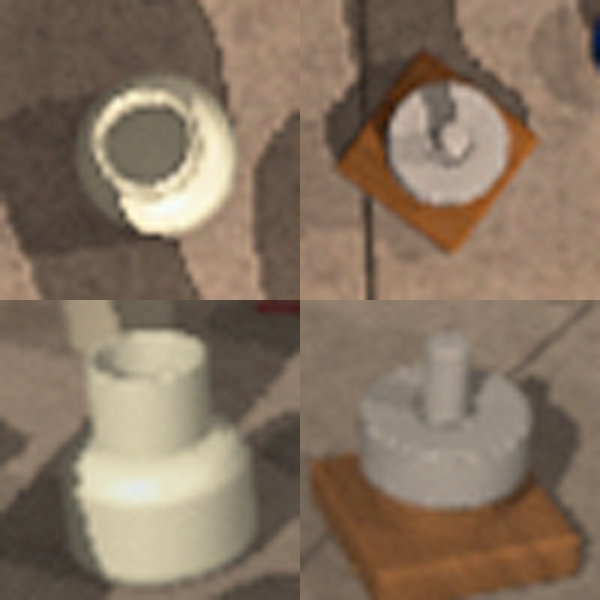

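The crop gives these full-frame pixels:
- **Top view:** crock rim centre (204.1,233.6), cap-top centre (322.2,233.5), knob top (323.4,232.9).
- **Scene view:** rim centre (174.2,183.5), cap top (293.7,239.5), knob top (294,228).

Run:
```python
from h import *
for n,u,v,z in [('top0',204.1,233.6,.1),('scene0',174.2,183.5,.1),('top0',322.2,233.5,.061),('top0',323.4,232.9,.091),('scene0',293.7,239.5,.061),('scene0',294,228,.091),('top0',268.5,222,.046),('top0',266,260,.11),('top0',215,198,.03)]: print(n,u,v,ray(n,u,v,z).round(4))
from scipy.spatial.transform import Rotation as R
M=R.from_quat(bot.get_obs()['ee_rot']).as_matrix();print(M.round(3))
for n in ['wrist0']:
  print(proj(n,[.51,-.13,.06]),proj(n,[.5,.1,.1]))
```

```text
top0 204.1 233.6 [0.453 0.201 0.1  ]
scene0 174.2 183.5 [0.4613 0.2045 0.1   ]
top0 322.2 233.5 [ 0.4553 -0.1831  0.061 ]
top0 323.4 232.9 [ 0.4541 -0.1827  0.091 ]
scene0 293.7 239.5 [ 0.4598 -0.1815  0.061 ]
scene0 294 228 [ 0.4612 -0.1803  0.091 ]
top0 268.5 222 [ 0.4963 -0.0077  0.046 ]
top0 266 260 [0.3675 0.0038 0.11  ]
top0 215 198 [0.5814 0.1724 0.03  ]
[[-0.961  0.278 -0.001]
 [ 0.278  0.961 -0.001]
 [ 0.    -0.002 -1.   ]]
[-106.40123304  511.95707926] [  3.65464488 513.31871144]
```

```bash
python3 -m handwheel '[{"tx":-0.03,"ty":-0.02},{"tx":-0.08,"ty":-0.053},{"tx":-0.13,"ty":-0.086},{"tx":-0.18,"ty":-0.119},{"tx":-0.23,"ty":-0.152}]' && python3 -m handwheel '[{"tx":-0.05,"ty":-0.033},{"tx":-0.1,"ty":-0.066},{"tx":-0.14,"ty":-0.092},{"tx":-0.152,"ty":-0.101},{"tx":-0.152,"ty":-0.101}]'
python3 - <<'E'
from h import *
cap('wrist','w1')
E
```

```text
schema error: expected keys tx, ty, tz, rx, ry, rz
```

View pics/w1.png

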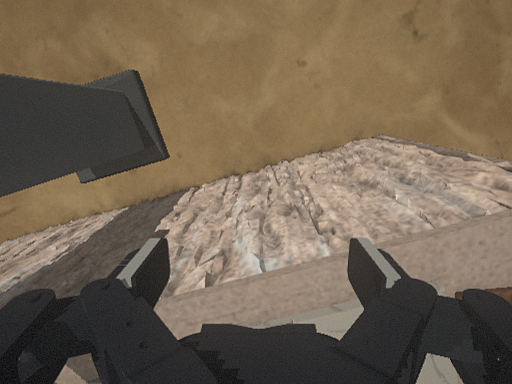

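The move was refused because every row must carry all six keys. The view still shows the start pose, with the fingers at (150,270) and (370,270).

```bash
python3 -m handwheel '[{"tx":-0.03,"ty":-0.02,"tz":0,"rx":0,"ry":0,"rz":0},{"tx":-0.08,"ty":-0.053,"tz":0,"rx":0,"ry":0,"rz":0},{"tx":-0.13,"ty":-0.086,"tz":0,"rx":0,"ry":0,"rz":0},{"tx":-0.18,"ty":-0.119,"tz":0,"rx":0,"ry":0,"rz":0},{"tx":-0.23,"ty":-0.152,"tz":0,"rx":0,"ry":0,"rz":0}]' && python3 -m handwheel '[{"tx":-0.05,"ty":-0.033,"tz":0,"rx":0,"ry":0,"rz":0},{"tx":-0.1,"ty":-0.066,"tz":0,"rx":0,"ry":0,"rz":0},{"tx":-0.14,"ty":-0.092,"tz":0,"rx":0,"ry":0,"rz":0},{"tx":-0.152,"ty":-0.101,"tz":0,"rx":0,"ry":0,"rz":0},{"tx":-0.152,"ty":-0.101,"tz":0,"rx":0,"ry":0,"rz":0}]'
python3 - <<'E'
from h import *
cap('wrist','w2'); print(proj('w2',[.457,.203,.1]))
E
```

```text
t: 0.82
ee_pos: [0.3394, 0.3408, 0.2313]
ee_rot: [0.14, 0.99, 0.0, 0.0]
ft_force: [0.1, 0.7, -0.4]
width: 1.0
grip_force: 0.0
t: 1.45
ee_pos: [0.4565, 0.2027, 0.2311]
ee_rot: [0.141, 0.99, 0.0, -0.0]
ft_force: [-0.5, 0.1, 0.3]
width: 0.998
grip_force: 0.0
[257.21422294 184.91545585]
```

View pics/w2.png

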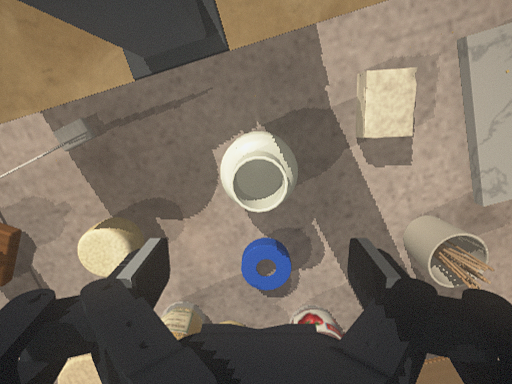

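The rim centre is near (261,181). I'll fit the dark opening's outline, which is the inner rim edge, and move the gripper above the stand.

```bash
python3 - <<'E'
from h import *
im=cv2.imread('pics/w2.png')
g=im[:,:,0]
x=im[181,225:297].mean(1).astype(int);y=im[140:220,261].mean(1).astype(int);print(x.tolist(),y.tolist())
c=cv2.resize(im[120:225,205:310],(600,600),interpolation=cv2.INTER_CUBIC)
cv2.imwrite('pics/w2c.png',c)
E
python3 -m handwheel '[{"tx":0.01,"ty":-0.06,"tz":0,"rx":0,"ry":0,"rz":0},{"tx":0.02,"ty":-0.12,"tz":0,"rx":0,"ry":0,"rz":0},{"tx":-0.01,"ty":-0.18,"tz":0,"rx":0,"ry":0,"rz":0},{"tx":-0.04,"ty":-0.24,"tz":0,"rx":0,"ry":0,"rz":0},{"tx":-0.07,"ty":-0.295,"tz":0,"rx":0,"ry":0,"rz":0}]' && python3 -m handwheel '[{"tx":-0.025,"ty":-0.05,"tz":0,"rx":0,"ry":0,"rz":0},{"tx":-0.037,"ty":-0.075,"tz":0,"rx":0,"ry":0,"rz":0},{"tx":-0.037,"ty":-0.075,"tz":0,"rx":0,"ry":0,"rz":0}]'
python3 - <<'E'
from h import *
cap('wrist','w3'); print(proj('w3',[.457,-.182,.091]),proj('w3',[.457,-.182,.061]))
im=cv2.imread('pics/w3.png')
a=cv2.resize(im[120:240,200:320],(600,600),interpolation=cv2.INTER_CUBIC)
cv2.imwrite('pics/w3c.png',a)
E
```

```text
[228, 232, 235, 235, 233, 231, 227, 211, 125, 99, 103, 109, 124, 131, 124, 125, 127, 124, 126, 123, 124, 126, 124, 126, 124, 125, 126, 126, 123, 123, 124, 126, 120, 124, 125, 127, 122, 121, 122, 126, 120, 122, 125, 125, 121, 122, 126, 123, 125, 126, 127, 123, 124, 126, 122, 120, 109, 147, 186, 188, 235, 223, 190, 102, 125, 170, 148, 131, 123, 109, 112, 102] [231, 233, 232, 232, 232, 232, 231, 225, 222, 220, 215, 203, 195, 194, 193, 187, 220, 234, 215, 164, 125, 130, 132, 134, 129, 130, 130, 125, 128, 127, 128, 124, 123, 124, 129, 123, 124, 130, 126, 124, 126, 122, 125, 123, 124, 126, 127, 123, 124, 125, 125, 122, 126, 121, 126, 122, 124, 117, 118, 178, 206, 203, 205, 205, 204, 202, 200, 205, 206, 224, 232, 195, 126, 102, 109, 107, 111, 111, 107, 108]
t: 2.12
ee_pos: [0.4396, -0.0906, 0.2316]
ee_rot: [0.139, 0.99, 0.0, 0.0]
ft_force: [1.1, 0.4, -0.2]
width: 0.996
grip_force: 0.0
t: 2.5
ee_pos: [0.4548, -0.173, 0.2311]
ee_rot: [0.141, 0.99, 0.0, -0.0]
ft_force: [0.2, 0.4, -0.7]
width: 1.005
grip_force: 0.0
[248.49424062 186.81651126] [249.34486263 179.92581259]
```

View pics/w2c.png

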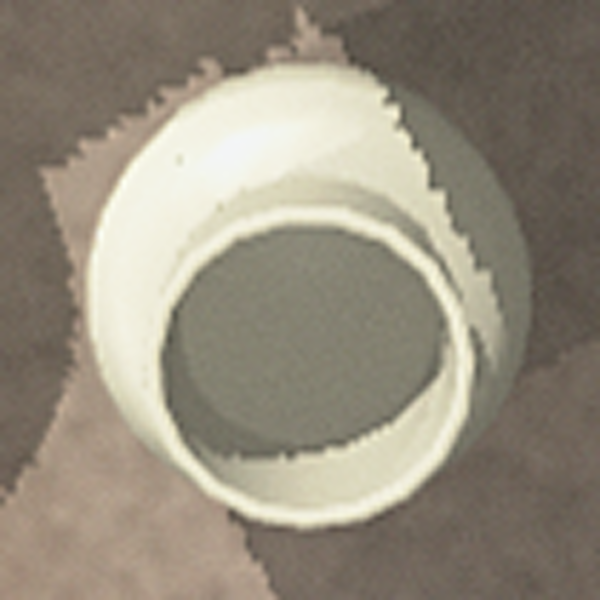

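View pics/w3c.png

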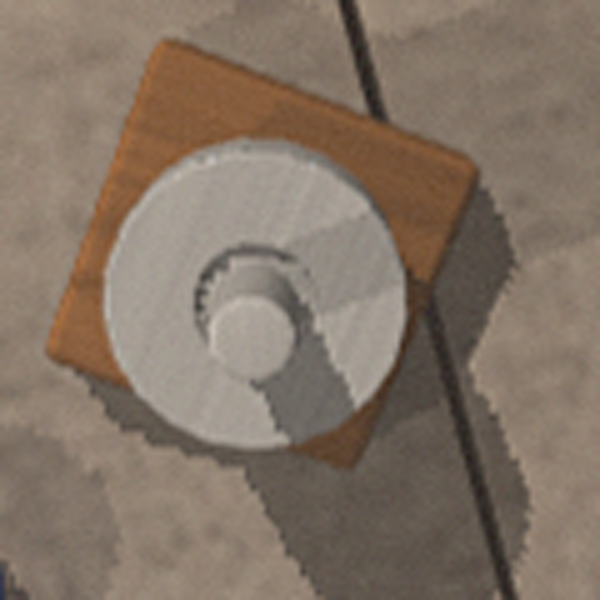

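In the wrist crops the crock rim centre is at (260.0,183.7), the knob top at (250.0,187.2) and the cap-top centre at (250.6,179.4).

Run:
```python
from h import *
from scipy.spatial.transform import Rotation as R
C=ray('w2',260,183.7,.1);K=ray('w3',250,187.2,.091);P=ray('w3',250.6,179.4,.061);print(C,K,P)
o=bot.get_obs();M=R.from_quat(o['ee_rot']).as_matrix();p=o['ee_pos']
K[2]=.064;print(M.T@(K-p),M.T@(P-p), M.T@(C-K))
```

```text
[0.45660386 0.20584328 0.1       ] [ 0.45777809 -0.1807025   0.091     ] [ 0.45682205 -0.18054558  0.061     ]
[-0.00582336 -0.00782334  0.16709611] [-0.00486344 -0.00794098  0.17009667] [ 0.10836749  0.37109253 -0.0355224 ]
```

```bash
python3 -m handwheel '[{"tx":-0.0053,"ty":-0.0079,"tz":0.04,"rx":0,"ry":0,"rz":0},{"tx":-0.0053,"ty":-0.0079,"tz":0.08,"rx":0,"ry":0,"rz":0},{"tx":-0.0053,"ty":-0.0079,"tz":0.12,"rx":0,"ry":0,"rz":0},{"tx":-0.0053,"ty":-0.0079,"tz":0.15,"rx":0,"ry":0,"rz":0},{"tx":-0.0053,"ty":-0.0079,"tz":0.166,"rx":0,"ry":0,"rz":0}]' 1 60 && python3 -m handwheel '[{"tx":0,"ty":0,"tz":0,"rx":0,"ry":0,"rz":0},{"tx":0,"ty":0,"tz":0,"rx":0,"ry":0,"rz":0},{"tx":0,"ty":0,"tz":0,"rx":0,"ry":0,"rz":0},{"tx":0,"ty":0,"tz":0,"rx":0,"ry":0,"rz":0},{"tx":0,"ty":0,"tz":0,"rx":0,"ry":0,"rz":0}]' 0 60;  python3 -m handwheel '[{"tx":0,"ty":0,"tz":0,"rx":0,"ry":0,"rz":0},{"tx":0,"ty":0,"tz":0,"rx":0,"ry":0,"rz":0},{"tx":0,"ty":0,"tz":0,"rx":0,"ry":0,"rz":0}]'
```

```text
t: 3.18
ee_pos: [0.456, -0.1786, 0.0637]
ee_rot: [0.139, 0.99, 0.001, -0.001]
ft_force: [0.3, 0.8, -1.0]
width: 0.995
grip_force: 0.0
t: 3.8
ee_pos: [0.458, -0.1822, 0.0664]
ee_rot: [0.14, 0.99, -0.0, 0.001]
ft_force: [-1.5, 0.6, 6.3]
width: 0.187
grip_force: 58.5
t: 4.18
ee_pos: [0.458, -0.1823, 0.0664]
ee_rot: [0.14, 0.99, -0.0, 0.001]
ft_force: [-0.6, 2.0, 6.4]
width: 0.189
grip_force: 58.5
```

```bash
python3 -m handwheel '[{"tx":0,"ty":0,"tz":-0.003,"rx":0,"ry":0,"rz":0},{"tx":0,"ty":0,"tz":-0.006,"rx":0,"ry":0,"rz":0},{"tx":0,"ty":0,"tz":-0.009,"rx":0,"ry":0,"rz":0},{"tx":0,"ty":0,"tz":-0.012,"rx":0,"ry":0,"rz":0},{"tx":0,"ty":0,"tz":-0.015,"rx":0,"ry":0,"rz":0}]' 0 80
```

```text
t: 4.8
ee_pos: [0.4572, -0.1822, 0.0809]
ee_rot: [0.14, 0.99, -0.0, -0.0]
ft_force: [0.3, -0.6, -2.7]
width: 0.182
grip_force: 79.7
```

```bash
python3 -m handwheel '[{"tx":0,"ty":0,"tz":-0.01,"rx":0,"ry":0,"rz":0},{"tx":0,"ty":0,"tz":-0.03,"rx":0,"ry":0,"rz":0},{"tx":0,"ty":0,"tz":-0.055,"rx":0,"ry":0,"rz":0},{"tx":0,"ty":0,"tz":-0.08,"rx":0,"ry":0,"rz":0},{"tx":0,"ty":0,"tz":-0.1,"rx":0,"ry":0,"rz":0}]' && python3 -m handwheel '[{"tx":0,"ty":0,"tz":0,"rx":0,"ry":0,"rz":0},{"tx":0,"ty":0,"tz":0,"rx":0,"ry":0,"rz":0}]';  python3 - <<'E'
from h import *
from scipy.spatial.transform import Rotation as R
cap('wrist','w4');cap('scene','s4');o=bot.get_obs();M=R.from_quat(o['ee_rot']).as_matrix();p=o['ee_pos'];print(p,M.round(4))
h=p[2]-.0664
for n in['w4','s4']:print(proj(n,[p[0],p[1],.091+h]),proj(n,[p[0],p[1],.061+h]))
a=cv2.imread('pics/w4.png')
v,u=[int(x) for x in proj('s4',[p[0],p[1],.061+h])][::-1]
b=cv2.imread('pics/s4.png')[max(v-60,0):v+60,u-60:u+60]
cv2.imwrite('pics/c4.png',np.hstack([cv2.resize(a,(480,360)),cv2.resize(b,(300,360))]))
print(M.T@(np.array([.4566,.2058,p[2]])-p), M.T@np.array([-.0012,.3865,0]))
E
```

```text
t: 5.42
ee_pos: [0.4572, -0.1822, 0.1822]
ee_rot: [0.14, 0.99, -0.0, 0.0]
ft_force: [0.3, 0.1, -2.7]
width: 0.178
grip_force: 79.7
t: 5.68
ee_pos: [0.4568, -0.1819, 0.1798]
ee_rot: [0.14, 0.99, 0.0, -0.0]
ft_force: [-0.4, -0.4, -3.1]
width: 0.181
grip_force: 79.7
[ 0.45644122 -0.18160715  0.1792406 ] [[-9.605e-01  2.781e-01 -1.900e-03]
 [ 2.781e-01  9.605e-01  1.000e-03]
 [ 2.100e-03  4.000e-04 -1.000e+00]]
[255.68239923 267.43164673] [256.11095263 239.16149082]
[295.28094513 184.3469659 ] [294.77214507 196.71912277]
[0.10759027 0.3721673  0.00039661] [0.10864315 0.37091805 0.0003983 ]
```

View pics/c4.png

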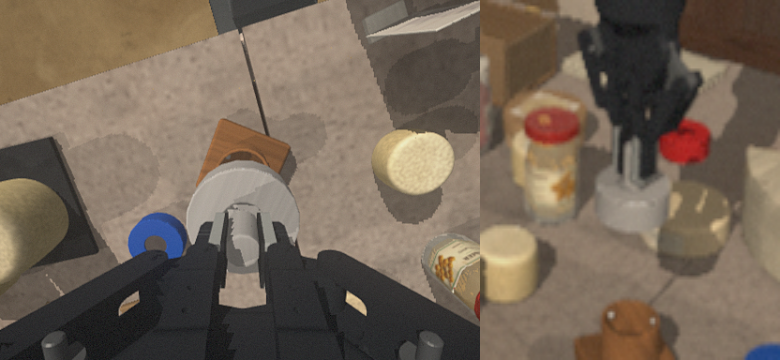

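The set is held level with the cap nested: the cap is centred at (243,200) in the left half of the picture, and the scene view shows it hanging straight. The wrist camera reads about 1.5 mm high along tool y, so I'll use the knob-to-crock difference instead of absolute positions.

```bash
python3 -m handwheel '[{"tx":0.0058,"ty":0.02,"tz":0,"rx":0,"ry":0,"rz":0},{"tx":0.0174,"ty":0.06,"tz":0,"rx":0,"ry":0,"rz":0},{"tx":0.029,"ty":0.1,"tz":0,"rx":0,"ry":0,"rz":0},{"tx":0.0406,"ty":0.14,"tz":0,"rx":0,"ry":0,"rz":0},{"tx":0.0522,"ty":0.18,"tz":0,"rx":0,"ry":0,"rz":0}]' && python3 -m handwheel '[{"tx":0.0116,"ty":0.04,"tz":0,"rx":0,"ry":0,"rz":0},{"tx":0.0232,"ty":0.08,"tz":0,"rx":0,"ry":0,"rz":0},{"tx":0.0348,"ty":0.12,"tz":0,"rx":0,"ry":0,"rz":0},{"tx":0.046,"ty":0.16,"tz":0,"rx":0,"ry":0,"rz":0},{"tx":0.0553,"ty":0.1908,"tz":0,"rx":0,"ry":0,"rz":0}]' && python3 -m handwheel '[{"tx":0,"ty":0,"tz":0,"rx":0,"ry":0,"rz":0},{"tx":0,"ty":0,"tz":0,"rx":0,"ry":0,"rz":0},{"tx":0,"ty":0,"tz":0,"rx":0,"ry":0,"rz":0}]';  python3 - <<'E'
from h import *
cap('wrist','w5');cap('scene','s5');cap('top','t5');p=bot.get_obs()['ee_pos'];print(p)
a=cv2.imread('pics/w5.png')[120:310,140:380]
h=p[2]-.0664
c=[cv2.resize(a,(480,380))]
for n in ['s5','t5']:
  u,v=[int(x) for x in proj(n,[p[0],p[1],.1])];c.append(cv2.resize(cv2.imread(f'pics/{n}.png')[v-38:v+38,u-30:u+30],(300,380),interpolation=cv2.INTER_CUBIC)); print(n,u,v)
c=[c[0][:,100:300],c[1],c[2]]
cv2.imwrite('pics/c5.png',np.hstack(c))
E
```

```text
t: 6.4
ee_pos: [0.4564, 0.0067, 0.1794]
ee_rot: [0.141, 0.99, 0.0, -0.001]
ft_force: [-0.0, 1.0, -3.0]
width: 0.183
grip_force: 79.7
t: 7.02
ee_pos: [0.4563, 0.2055, 0.1793]
ee_rot: [0.14, 0.99, -0.0, -0.001]
ft_force: [0.6, -0.1, -2.8]
width: 0.18
grip_force: 79.7
t: 7.4
ee_pos: [0.4569, 0.2032, 0.1799]
ee_rot: [0.141, 0.99, -0.0, -0.0]
ft_force: [0.1, 0.7, -3.1]
width: 0.181
grip_force: 79.9
[0.45720705 0.20333844 0.18028157]
s5 173 184
t5 203 232
```

View pics/c5.png

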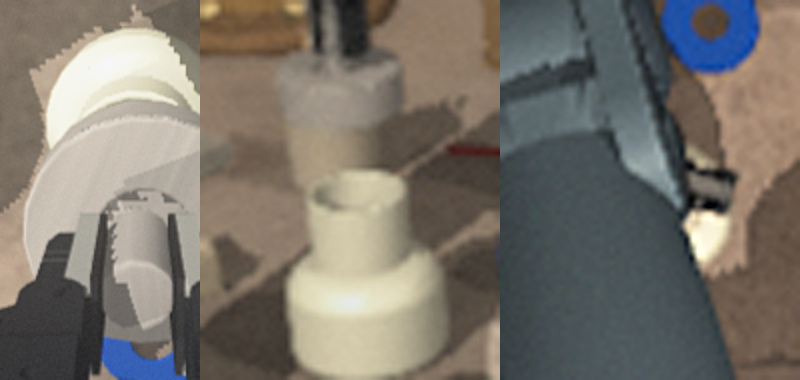

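The scene view shows the lid set above the crock, with the cap centre at u≈171.2 and the rim centre at u≈174.8. I'll check whether perspective alone explains that offset.

Run:
```python
from h import *
for z in (.1,.1745,.1525): print(proj('s5',[.457,.2042,z]))
```

```text
[173.15893275 184.06596562]
[170.54628081 158.92863002]
[171.3338927  166.50654887]
```

Perspective accounts for most of it, leaving roughly 1 px (2 mm), which is within my reading error and the plug's taper. I'll lower and watch the force.

```bash
python3 -m handwheel '[{"tx":0,"ty":0,"tz":0.015,"rx":0,"ry":0,"rz":0},{"tx":0,"ty":0,"tz":0.03,"rx":0,"ry":0,"rz":0},{"tx":0,"ty":0,"tz":0.04,"rx":0,"ry":0,"rz":0},{"tx":0,"ty":0,"tz":0.045,"rx":0,"ry":0,"rz":0},{"tx":0,"ty":0,"tz":0.048,"rx":0,"ry":0,"rz":0}]' && python3 -m handwheel '[{"tx":0,"ty":0,"tz":0.002,"rx":0,"ry":0,"rz":0},{"tx":0,"ty":0,"tz":0.004,"rx":0,"ry":0,"rz":0},{"tx":0,"ty":0,"tz":0.006,"rx":0,"ry":0,"rz":0},{"tx":0,"ty":0,"tz":0.006,"rx":0,"ry":0,"rz":0}]'
```

```text
t: 8.18
ee_pos: [0.4571, 0.2041, 0.1319]
ee_rot: [0.14, 0.99, -0.0, -0.0]
ft_force: [-0.0, -0.1, -2.5]
width: 0.18
grip_force: 79.9
t: 8.68
ee_pos: [0.4571, 0.204, 0.1262]
ee_rot: [0.14, 0.99, -0.0, -0.0]
ft_force: [-1.0, 0.5, -2.1]
width: 0.182
grip_force: 79.9
```

```bash
python3 -m handwheel '[{"tx":0,"ty":0,"tz":0.002,"rx":0,"ry":0,"rz":0},{"tx":0,"ty":0,"tz":0.004,"rx":0,"ry":0,"rz":0},{"tx":0,"ty":0,"tz":0.006,"rx":0,"ry":0,"rz":0},{"tx":0,"ty":0,"tz":0.008,"rx":0,"ry":0,"rz":0},{"tx":0,"ty":0,"tz":0.01,"rx":0,"ry":0,"rz":0}]' && python3 -m handwheel '[{"tx":0,"ty":0,"tz":0.001,"rx":0,"ry":0,"rz":0},{"tx":0,"ty":0,"tz":0.002,"rx":0,"ry":0,"rz":0},{"tx":0,"ty":0,"tz":0.003,"rx":0,"ry":0,"rz":0},{"tx":0,"ty":0,"tz":0.003,"rx":0,"ry":0,"rz":0}]'
```

```text
t: 9.3
ee_pos: [0.4571, 0.2041, 0.1162]
ee_rot: [0.14, 0.99, 0.0, 0.0]
ft_force: [0.4, -0.4, -2.6]
width: 0.18
grip_force: 79.9
t: 9.8
ee_pos: [0.4571, 0.2041, 0.1132]
ee_rot: [0.14, 0.99, 0.0, -0.0]
ft_force: [-0.5, 0.0, -3.2]
width: 0.18
grip_force: 79.9
```

Entry was free of contact. The lid should be home at a TCP height near 0.1115, so the next steps are small.

```bash
python3 -m handwheel '[{"tx":0,"ty":0,"tz":0.0005,"rx":0,"ry":0,"rz":0},{"tx":0,"ty":0,"tz":0.001,"rx":0,"ry":0,"rz":0},{"tx":0,"ty":0,"tz":0.0015,"rx":0,"ry":0,"rz":0},{"tx":0,"ty":0,"tz":0.002,"rx":0,"ry":0,"rz":0},{"tx":0,"ty":0,"tz":0.002,"rx":0,"ry":0,"rz":0}]'
```

```text
t: 10.42
ee_pos: [0.4572, 0.2041, 0.1115]
ee_rot: [0.14, 0.99, 0.0, 0.0]
ft_force: [-1.3, -0.0, 1.1]
width: 0.181
grip_force: 80.2
```

```bash
python3 -m handwheel '[{"tx":0,"ty":0,"tz":0,"rx":0,"ry":0,"rz":0},{"tx":0,"ty":0,"tz":0,"rx":0,"ry":0,"rz":0},{"tx":0,"ty":0,"tz":0,"rx":0,"ry":0,"rz":0},{"tx":0,"ty":0,"tz":0,"rx":0,"ry":0,"rz":0},{"tx":0,"ty":0,"tz":0,"rx":0,"ry":0,"rz":0}]' 1 60; python3 -m handwheel '[{"tx":0,"ty":0,"tz":0,"rx":0,"ry":0,"rz":0},{"tx":0,"ty":0,"tz":0,"rx":0,"ry":0,"rz":0},{"tx":0,"ty":0,"tz":0,"rx":0,"ry":0,"rz":0}]';python3 - <<'E'
from h import *
cap('wrist','w6');cap('scene','s6');p=bot.get_obs()['ee_pos']
a=cv2.imread('pics/w6.png')
print(proj('w6',[p[0],p[1],.136]),proj('w6',[p[0],p[1],.106]))
u,v=[int(x) for x in proj('s6',[p[0],p[1],.1])];b=cv2.imread('pics/s6.png')[v-38:v+38,u-30:u+30]
cv2.imwrite('pics/c6.png',np.hstack([cv2.resize(a,(500,375)),cv2.resize(b,(296,375),interpolation=cv2.INTER_CUBIC)]))
E
```

```text
t: 11.05
ee_pos: [0.4572, 0.2041, 0.1113]
ee_rot: [0.14, 0.99, 0.0, 0.0]
ft_force: [0.2, 0.8, 0.6]
width: 0.998
grip_force: 0.0
t: 11.42
ee_pos: [0.4571, 0.2041, 0.1113]
ee_rot: [0.14, 0.99, 0.0, -0.0]
ft_force: [-0.6, 0.5, -0.4]
width: 0.999
grip_force: 0.0
[255.38904962 269.15845833] [255.87092241 240.4351099 ]
```

View pics/c6.png

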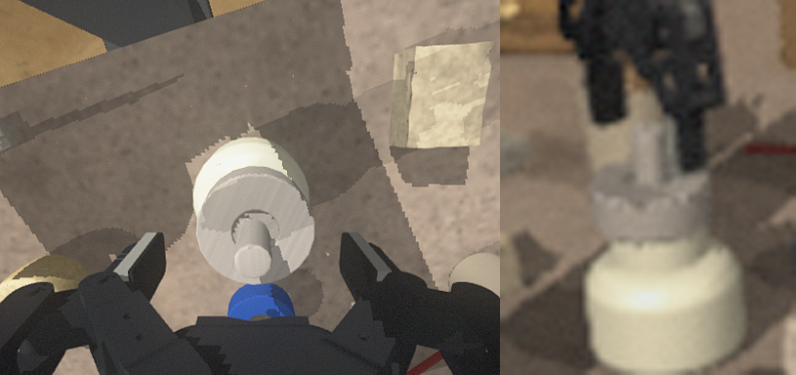

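Seated: the cap is level at (255,225) on the crock, the knob top is at (252,262), and the fingers are clear on both sides. Next I lower the fingers over the skirt.

```bash
python3 -m handwheel '[{"tx":0,"ty":0,"tz":0.01,"rx":0,"ry":0,"rz":0},{"tx":0,"ty":0,"tz":0.02,"rx":0,"ry":0,"rz":0},{"tx":0,"ty":0,"tz":0.03,"rx":0,"ry":0,"rz":0},{"tx":0,"ty":0,"tz":0.038,"rx":0,"ry":0,"rz":0},{"tx":0,"ty":0,"tz":0.039,"rx":0,"ry":0,"rz":0}]' && python3 -m handwheel '[{"tx":0,"ty":0,"tz":0,"rx":0,"ry":0,"rz":0},{"tx":0,"ty":0,"tz":0,"rx":0,"ry":0,"rz":0},{"tx":0,"ty":0,"tz":0,"rx":0,"ry":0,"rz":0},{"tx":0,"ty":0,"tz":0,"rx":0,"ry":0,"rz":0},{"tx":0,"ty":0,"tz":0,"rx":0,"ry":0,"rz":0}]' 0 30
```

```text
t: 12.15
ee_pos: [0.4564, 0.2039, 0.0714]
ee_rot: [0.14, 0.99, -0.0, -0.001]
ft_force: [0.7, 0.7, -0.6]
width: 0.999
grip_force: 0.0
t: 12.78
ee_pos: [0.4576, 0.2042, 0.0729]
ee_rot: [0.14, 0.99, 0.0, 0.0]
ft_force: [-1.9, -0.4, 6.2]
width: 0.772
grip_force: 34.0
```

```bash
python3 -m handwheel '[{"tx":0,"ty":0,"tz":-0.002,"rx":0,"ry":0,"rz":0},{"tx":0,"ty":0,"tz":-0.005,"rx":0,"ry":0,"rz":0},{"tx":0,"ty":0,"tz":-0.01,"rx":0,"ry":0,"rz":0},{"tx":0,"ty":0,"tz":-0.016,"rx":0,"ry":0,"rz":0},{"tx":0,"ty":0,"tz":-0.022,"rx":0,"ry":0,"rz":0}]'
```

```text
t: 13.4
ee_pos: [0.4572, 0.2041, 0.0948]
ee_rot: [0.14, 0.99, 0.0, 0.0]
ft_force: [0.0, 0.2, -0.1]
width: 0.775
grip_force: 33.6
```

```bash
python3 -m handwheel '[{"tx":0,"ty":0,"tz":-0.015,"rx":0,"ry":0,"rz":0},{"tx":0,"ty":0,"tz":-0.035,"rx":0,"ry":0,"rz":0},{"tx":0,"ty":0,"tz":-0.06,"rx":0,"ry":0,"rz":0},{"tx":0,"ty":0,"tz":-0.08,"rx":0,"ry":0,"rz":0},{"tx":0,"ty":0,"tz":-0.093,"rx":0,"ry":0,"rz":0}]' && python3 -m handwheel '[{"tx":0,"ty":0,"tz":0,"rx":0,"ry":0,"rz":0},{"tx":0,"ty":0,"tz":0,"rx":0,"ry":0,"rz":0},{"tx":0,"ty":0,"tz":0,"rx":0,"ry":0,"rz":0},{"tx":0,"ty":0,"tz":0,"rx":0,"ry":0,"rz":0}]'
python3 - <<'E'
from h import *
cap('scene','s7');cap('wrist','w7');p=bot.get_obs()['ee_pos'];print(p,bot.get_obs()['ft_force'])
# compare with seated picture: columns of gray values down the axis
a=cv2.imread('pics/s7.png');
for z in (.2195,.195,.136,.103,.05,0): 
  u,v=proj('s7',[.457,.2042,z]); print(z,u.round(),v.round(),a[int(v)-1:int(v)+2,int(u)-1:int(u)+2].mean((0,1)).round())
u,v=[int(x) for x in proj('s7',[.457,.2042,.136])]
print(a[v-35:v+50,u+1].tolist()[::2])
E
```

```text
t: 14.02
ee_pos: [0.4578, 0.2042, 0.1892]
ee_rot: [0.14, 0.99, 0.001, 0.001]
ft_force: [-0.3, 0.4, -1.6]
width: 0.77
grip_force: 33.8
t: 14.52
ee_pos: [0.4566, 0.2039, 0.1866]
ee_rot: [0.14, 0.99, -0.0, -0.001]
ft_force: [-0.1, 0.0, -1.3]
width: 0.775
grip_force: 33.8
[0.45689852 0.20397064 0.18691591] [ 0.62006026 -0.54501823 -1.52495603]
0.2195 169.0 143.0 [ 89.  97. 103.]
0.195 170.0 152.0 [129. 141. 151.]
0.136 172.0 172.0 [137. 150. 161.]
0.103 173.0 183.0 [129. 141. 151.]
0.05 175.0 200.0 [169. 200. 210.]
0 176.0 216.0 [167. 198. 207.]
[[44, 42, 47], [41, 45, 41], [33, 34, 34], [71, 77, 79], [107, 117, 121], [94, 102, 107], [108, 117, 123], [106, 117, 121], [101, 111, 117], [97, 109, 117], [88, 109, 131], [71, 93, 115], [69, 88, 107], [64, 86, 107], [101, 121, 136], [109, 130, 145], [112, 132, 147], [122, 138, 149], [142, 157, 167], [142, 156, 168], [140, 154, 165], [140, 154, 164], [141, 155, 167], [132, 145, 157], [131, 142, 154], [144, 157, 169], [164, 195, 204], [169, 202, 211], [169, 200, 210], [172, 203, 213], [174, 203, 212], [167, 201, 209], [171, 204, 213], [192, 221, 227], [221, 231, 228], [224, 233, 229], [183, 216, 222], [171, 204, 213], [171, 201, 212], [172, 203, 213], [170, 202, 211], [169, 200, 210], [153, 179, 188]]
```

The pixel column down the crock's axis runs cap, gap, knob and flange, then crock. The wrist force is about −1.3 N, which matches the cap alone, and the fingers hold it at 66 mm. The cap is off with the inner lid still seated, so I'm handing in.

```bash
python3 -c "
from rig import bot
print(bot.finish_job())"
```

```text
the job is handed in; nothing more can be done
None
```

I handed the job in at about 14.6 s: the inner lid is seated in the upright crock and the cap is held about 6 cm above the knob, going by the pictures and force readings; no verdict came back.

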